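Pop and open the sanding-disc case

ROBOT

A 7-joint arm with a two-finger parallel gripper is mounted at the origin on the work surface. World frame = base frame: x ahead of the robot, y to its left, z up, the work surface at z = 0. Lengths are in m, angles in rad, forces in N, time in s.
With the tool pointing down it reaches from about 0.425 to 0.875 m from the base axis. Payload 4.7 kg.
Tool frame: the origin (TCP) lies midway between the tips of the shut fingers; the grasp point (between the pads) lies 19 mm behind it; y points along the fingers, z is the direction in which the jaws open and shut, and the axes are right-handed (so a half turn about y gives the same grasp; the last joint's range is limited). The gripper opens to 87 mm and grips with 3 to 60 N. Pads are 19 mm wide; open, the fingers measure 117 mm over their backs; the gripper's body (75 mm by 190 mm) begins 51 mm behind the grasp point.
Start: joints at [1.262, 0.321, -0.07, 1.45, 0.023, 1.371, -0.057], TCP at [0.206, -0.616, 0.223] pointing down, gripper open.
Joint ranges: [-2.86, 2.86], [-0.3, 2.09], [-1.38, 1.24], [0.06, 2.45], [-1.56, 4.7], [0.09, 2.05], [-2.69, 2.69]. Speed limits (rad/s): [2.57, 2.57, 3.14, 3.14, 3.14, 3.14, 3.14].

INTERFACE

Orientations are given as a rotation vector (axis times angle).
In Python, from bench import ctrl gives the robot as it stands.
- The arm moves only by the tool play_rows, never from a script. Its arguments are lists of equal length, an entry for each row: "translation": the shift along the tool's x, y, z in mm, a list of three; "turn": the turn, a rotation vector about the tool's x, y, z in rad, a list of three; "fingers": the opening, from -1 (shut) to 1 (fully open), so that 0 is half open. In form: {"translation": [[dx, dy, dz], ...], "turn": [[wx, wy, wz], ...], "fingers": [fingers, ...]}. A call has exactly 10 rows; each row shifts and turns the commanded pose from where the row before left it, along the tool's axes as they then stand; what a row does not reach is not made up. A row lasts 1/12 s, in which the tool goes at most 41.7 mm and 7.16 degrees, less where a joint would pass 70% of its speed; a pose out of reach is approached as far as the arm can. A call with a gripper value outside its range is refused whole. The fingers move at their own pace and stop on an object; "grip_force" is the grip in N (left out, the last holds). Time passes only in rows, so rows that do not move let the fingers close, or fill a call up. It gives the time, the measured TCP pose, the force and the opening at its end, in the units of the state.
- ctrl.get_state(): the state, without advancing time (a new reading comes with each control period).
- ctrl.get_image(name): name is "scene" or "top" or "wrist"; returns the picture (480x640x3 uint8, blue, green, red); there is no depth.
- ctrl.camera_info(name): a dict with "camera_matrix" (3x3 intrinsics, pixels), "R" (3x3) and "t" (3): a world point X has camera coordinates R X + t. Camera axes: x right, y down, z forward; pixel columns grow to the right and rows downward; lengths in m; the calibration is good to about 2 mm. The wrist camera is an equidistant fisheye: a pixel r from the principal point sees the ray r / f radians off the axis. A picture is of the moment at which its call begins: read the wrist's pose just before it. camera_info takes no time and is no camera call; for the wrist camera it gives the pose at the moment of the call.
- ctrl.close_job(): hands the job in, once; it reports no verdict.
The state is a dict: "time": time; "joint_positions": joint angles; "qd": joint speeds; "joint_torque": joint torques, N m; "position": TCP position; "tool_rot": TCP orientation; "ft_force": force on the tool from outside, world axes, zero at the start; "torque": the same for the moment, N m; "grip_width": opening from 0.0 (shut) to 1.0 (fully open).
Only numpy, scipy, OpenCV 4.12 (cv2) and the standard library are available. Lean on these libraries where they do the work, as an engineer would, in place of code of your own. Each camera call takes 0.05 s, during which the arm holds its last target.

TASK

Open the wide, square case of sanding discs: press down its release tab so that the lid springs up by itself, then push the lid right over to the back until it rests fully open on its own. Only touch and push with the fingers: leave the case standing where it is, leave the narrow case shut, and do not pick up or shove anything on the table.

Things in the scene. Friction and masses are not known exactly. Their poses are not given: they have to be found in the camera images.
- disc_case: the WIDE (square) spring-lid case, grey plastic, full of round sanding discs: 136 mm deep (its own x) by 136 mm wide (its y); body 52 mm high, shut lid 7 mm thick on top of it (top at 59 mm). It stands loose on the table and weighs about 1.5 kg. Origin: centre of its underside; its z is up, its -x side is the front with the release tab, its +x side the back with the lid's hinge
- disc_tab_pad (a point): the spot to press, on the ribbed top of the wide case's black release tab. The paddle is 32 mm wide (y), sticks out level to 50 mm in front of the case's front wall, and its top is 42.5 mm above the table; this point lies 37 mm in front of the wall and 43.5 mm up. The tab is a rocker, hinged close to the wall: pressing the paddle straight down tips the hook, which stands up from its inner end to 64.5 mm and reaches over the lid's front edge, forwards off the lid
- disc_tab (a joint): tilt of the wide case's tab, rad: 0 at rest, stop at 0.30 (this point then 9 mm lower). It lets go of the lid at about 0.2 (6 mm down). Pressing needs about 2 N to start and 5 N to the stop; it springs back by itself
- disc_lid_edge (a point): middle of the lower front edge of the wide case's lid; it moves with the lid, 136 mm from the hinge line. The lid is a flat plate 136 x 136 x 7 mm
- disc_lid_hinge (a point): point on the wide case's lid hinge line (along the case's y), middle of the top of the back wall, 52 mm above the table
- disc_lid (a joint): opening angle of the wide case's lid, rad: 0 shut. Once the tab lets go, a spring pin lifts it to about 0.37 and leaves it resting there, its front edge some 50 mm above the case's rim; the spring does no more. From there it swings lightly (about 1 N at the edge), falls back to 0.37 if let go before upright (1.57), and past upright falls backwards by its own weight to its stop at 1.95, leaning back, where it stays
- strip_case: the NARROW case, same make and material, same tab, lid and heights, but only 84 mm wide (136 mm deep), about 1.2 kg; to be left shut. Origin and axes as for the wide case. It stands beside the wide one, either to its left or to its right
- strip_lid (a joint): opening angle of the narrow case's lid, rad: 0 shut; to stay shut
- pad: small black rubber sanding pad, 60 x 28 x 20 mm high, lying between the two cases; loose, a bystander. Origin: centre of its underside
- block: yellow sanding block 125 x 62 mm, 36 mm high; loose, a bystander. Origin: centre of its underside
- tin: closed filler tin, 84 mm across, 75 mm high; loose, a bystander. Origin: centre of its underside
- longboard: long sanding board 400 x 70 mm with a loop handle and a knob, 66 mm high; loose, a bystander. Origin: centre of its underside
- gun: red and black cartridge gun lying flat, about 345 mm long, 55 mm high; loose, a bystander. Origin: centre of its underside (of the cradle's rear part)
- carton: flat white carton 75 x 300 mm, 40 mm high, behind the cases; loose, a bystander. Origin: centre of its underside
- scraper: broad scraper with a wooden handle, about 205 mm long, 22 mm high, behind the cases; loose, a bystander. Origin: centre of its underside (near the middle of its length)

How it is judged:
On the way, in this order (a step that is already met when the one before it is completed fails the run):
1. the wide case's lid has sprung up part way by itself (between 0.25 and 0.6 rad, fingers not pushing on it) (value of joint disc_lid between 0.25 and 0.6 rad and contact force between each of the arm, the fingers and disc_lid below 0.3 N), for 0.2 s.
2. the lid is pushed over to fully open (past 1.8 rad) (value of joint disc_lid above 1.8 rad), for 0.2 s.
At the end, for the whole second after the job is handed in: the wide case's lid rests at its stop, past 1.8 rad of opening; its tab has sprung back; the case stands flat, within 40 mm of where it was; the narrow case is shut (value of joint disc_lid between 1.8 and 2.05 rad and velocity of joint disc_lid between -0.1 and 0.1 rad/s and value of joint each of disc_tab, strip_lid below 0.08 rad and angle between disc_case's own z axis and vertical below 0.05 rad and height (world z) of disc_case below 0.006 m and distance of disc_case from where it was at the start of the episode below 0.04 m and linear speed of disc_case below 0.02 m/s); the robot touches nothing.
It fails at once if the wide case is lifted (12 mm), tipped (0.2 rad) or shoved more than 40 mm (height (world z) of disc_case above 0.012 m or angle between disc_case's own z axis and vertical above 0.2 rad or distance of disc_case from where it was at the start of the episode above 0.04 m).
It fails at once if the narrow case is opened, or moved more than 30 mm (value of joint strip_lid above 0.1 rad or distance of strip_case from where it was at the start of the episode above 0.03 m).
It fails at once if a bystander is picked up or shoved more than 30 mm (distance of any of pad, block, tin, longboard, gun, carton, scraper from where it was at the start of the episode above 0.03 m).
It also fails if it takes over 43 s, if anything falls off the work surface, if the arm or the gripper's body presses on something with over 40 N, if the wrist force passes 120 N, or if a joint passes its speed limit or range.

## Working session

There is one attempt and no reset: what is moved stays moved. The work goes in short steps, Python scripts to look and compute and a tool call to move; the robot and the scene stay as the last step left them, time stands still between calls to the robot, and variables do not carry over. Pictures are saved under pics/ and viewed, and the job is handed in when it is done.

Besides the shell and the picture viewer there is one more tool, called after ">>>" as name(argument=value, ...) on one line, values as JSON. play_rows: Moves the arm, as the interface text tells. Its arguments: {"type":"object","properties":{"translation":{"type":"array"},"turn":{"type":"array"},"fingers":{"type":"array"},"grip_force":{"type":"number"}},"required":["translation","turn","fingers"]}

```bash
mkdir -p pics; ls; python3 - <<'E'
from bench import ctrl
import cv2
s=ctrl.get_state();print(s)
for n in("scene","top"):
    cv2.imwrite(f"pics/{n}0.png",ctrl.get_image(n));c=ctrl.camera_info(n);print(n,c)
E
```

```text
pics
{'time': 0.0, 'joint_positions': array([ 1.26209493,  0.32182722, -0.0700939 ,  1.45166   ,  0.0226149 ,
        1.37077768, -0.05687263]), 'qd': array([-6.71659836e-04,  8.38530911e-04, -2.26802528e-04,  2.12870388e-03,
        7.97122087e-04, -1.03429359e-04, -2.44124079e-05]), 'joint_torque': array([-6.39753507e-04, -4.91274047e+01, -4.04133741e-01, -3.12528992e+01,
       -6.39001513e-02,  4.35206573e-02,  1.69535642e-04]), 'position': array([ 0.20597779, -0.61593071,  0.22146637]), 'tool_rot': array([-0.33378381,  2.0489098 , -2.04509364]), 'ft_force': array([-0.03810112,  0.95713112, -0.70029669]), 'torque': array([0.01322186, 0.04166418, 0.0067225 ]), 'grip_width': 0.9999371642551325}
scene {'camera_matrix': array([[551.15892767,   0.        , 326.60125479],
       [  0.        , 551.15892767, 233.0897502 ],
       [  0.        ,   0.        ,   1.        ]]), 'R': array([[-0.8873904 ,  0.46093623,  0.00872183],
       [ 0.36460697,  0.71326474, -0.59859432],
       [-0.28213479, -0.52800681, -0.80100485]]), 't': array([ 0.5196098, -0.1869765,  1.5801968])}
top {'camera_matrix': array([[499.15894406,   0.        , 318.98761151],
       [  0.        , 499.15894406, 242.40472579],
       [  0.        ,   0.        ,   1.        ]]), 'R': array([[ 0.01489261, -0.99980593,  0.01289635],
       [-0.99397933, -0.01620358, -0.10836294],
       [ 0.10855087, -0.0112049 , -0.99402775]]), 't': array([-0.00624847,  0.60271042,  1.24460487])}
```

View pics/scene0.png

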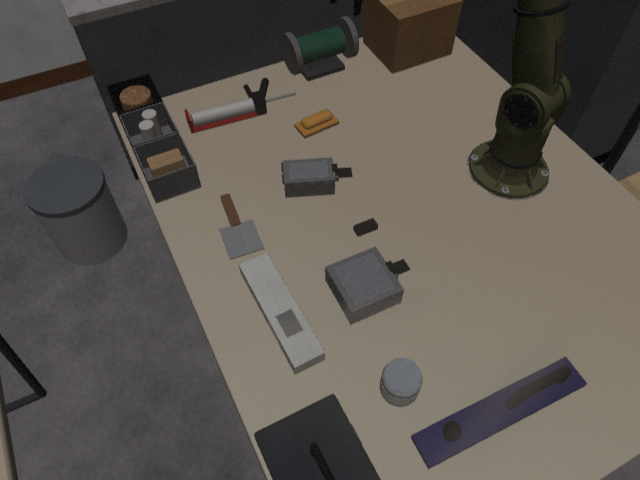

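View pics/top0.png

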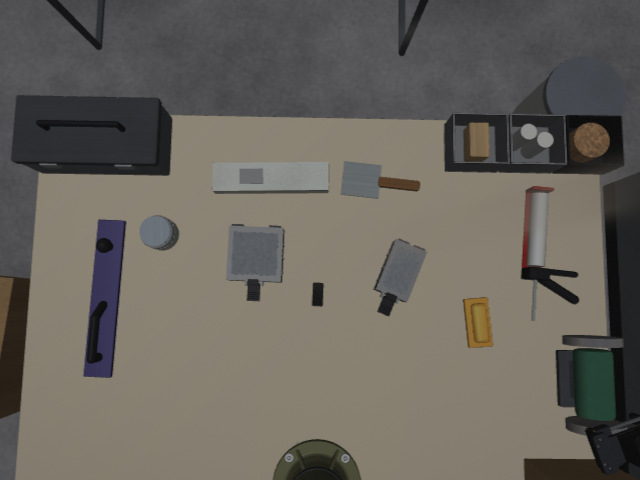

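The top view shows the wide case at about (256,253) with its tab at (253,290), and the narrow one at (400,270). Next I'll measure the wide case's corners and tab.

```bash
cat > h.py <<'E'
import numpy as np
def ray(c,px,z):
    K,R,t=c["camera_matrix"],c["R"],c["t"]
    d=R.T@np.linalg.inv(K)@np.array([px[0],px[1],1.]); o=-R.T@t
    return o+d*(z-o[2])/d[2]
def proj(c,X):
    p=c["camera_matrix"]@(c["R"]@np.asarray(X,float)+c["t"]);return p[:2]/p[2]
E
python3 - <<'E'
import cv2
for n,(x0,y0,x1,y1) in {"top":(210,210,340,320),"scene":(310,230,430,330)}.items():
    im=cv2.imread(f"pics/{n}0.png")[y0:y1,x0:x1]
    im=cv2.convertScaleAbs(im,alpha=1.6,beta=10)
    cv2.imwrite(f"pics/{n}crop.png",cv2.resize(im,None,fx=6,fy=5.4 if 0 else 5,interpolation=cv2.INTER_CUBIC))
E
```

```text
(no output)
```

View pics/topcrop.png

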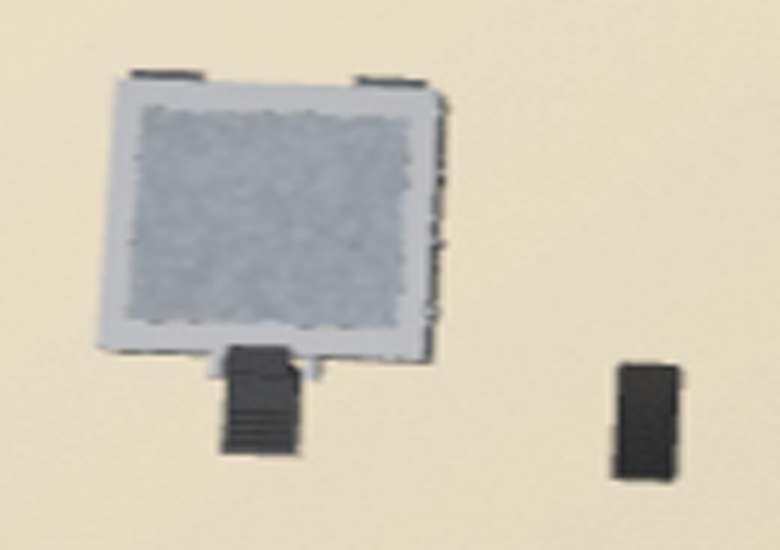

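View pics/scenecrop.png

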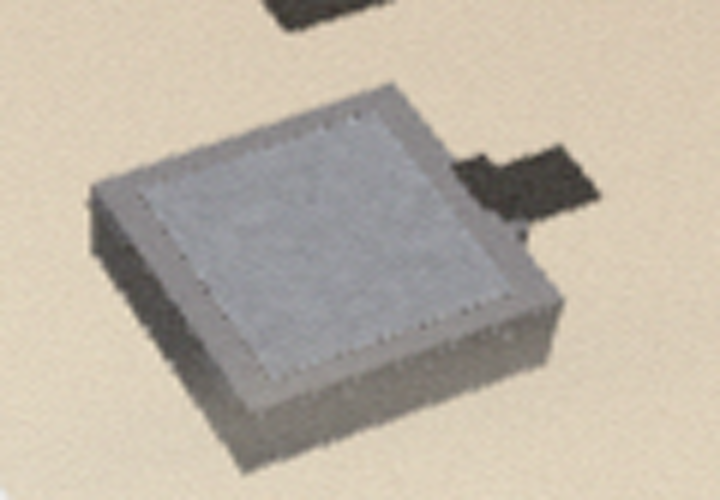

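Top crop: lid corners at about (118,78), (440,90), (430,361) and (99,348), paddle front edge at about (222,453)–(298,455). Scene crop: lid corners at (392,83), (91,188), (260,410) and (563,300).

```bash
python3 - <<'E'
from bench import ctrl
from h import *
from scipy.spatial.transform import Rotation as Ro
T=ctrl.camera_info("top");S=ctrl.camera_info("scene")
f=lambda p,o:((p[0]+.5)/6-.5+o[0],(p[1]+.5)/5-.5+o[1])
for c,o,ps in((T,(210,210),[(118,78),(440,90),(430,361),(99,348)]),(S,(310,230),[(91,188),(392,83),(563,300),(260,410)])):
    P=np.array([ray(c,f(p,o),.059) for p in ps]);print(P[:,:2].round(4).tolist(),P.mean(0).round(4))
    print([np.linalg.norm(P[i]-P[i-1]).round(4) for i in range(4)])
    e=[np.degrees(np.arctan2(*(P[a]-P[b])[1::-1])).round(2) for a,b in((0,3),(1,2),(3,2),(0,1))] if c is T else [np.degrees(np.arctan2(*(P[a]-P[b])[1::-1])).round(2) for a,b in((0,1),(3,2),(3,0),(2,1))]
    print(e)
for p in[(222,453),(298,455),(260,454)]:print("paddle",ray(T,f(p,(210,210)),.0425).round(4))
for p in[(560,145),(602,197)]:print("paddle",ray(S,f(p,(310,230)),.0425).round(4))
s=ctrl.get_state();print(Ro.from_rotvec(s["tool_rot"]).as_matrix().round(3))
E
```

```text
[[0.6396, 0.2293], [0.6358, 0.0946], [0.5, 0.0957], [0.5043, 0.2325]] [0.5699 0.163  0.059 ]
[np.float64(0.1354), np.float64(0.1348), np.float64(0.1358), np.float64(0.1369)]
[np.float64(-1.35), np.float64(-0.44), np.float64(88.18), np.float64(88.37)]
[[0.6413, 0.0967], [0.5049, 0.0982], [0.5086, 0.2336], [0.6396, 0.2305]] [0.5736 0.1648 0.059 ]
[np.float64(0.1338), np.float64(0.1364), np.float64(0.1355), np.float64(0.131)]
[np.float64(-0.62), np.float64(-1.38), np.float64(90.71), np.float64(88.42)]
paddle [0.4532 0.1823 0.0425]
paddle [0.4527 0.1506 0.0425]
paddle [0.4529 0.1665 0.0425]
paddle [0.456  0.1515 0.0425]
paddle [0.4571 0.1847 0.0425]
[[-0.948 -0.001  0.317]
 [-0.317  0.002 -0.948]
 [ 0.    -1.    -0.002]]
```

The case centre is about (0.5715, 0.164) with a yaw of about −1.1°, so the tab pad is near (0.467, 0.166). First move: close the fingers, align the tool with the case, then travel over.

>>> play_rows(translation=[[0, 0, 0], [0, 0, 0], [0, 0, 0], [0, 0, 0], [-22, 0, -33], [-22, 0, -33], [-22, 0, -33], [-22, 0, -33], [-22, 0, -33], [-22, 0, -33]], turn=[[0, 0.086, 0], [0, 0.086, 0], [0, 0.085, 0], [0, 0.085, 0], [0, 0, 0], [0, 0, 0], [0, 0, 0], [0, 0, 0], [0, 0, 0], [0, 0, 0]], fingers=[-1, -1, -1, -1, -1, -1, -1, -1, -1, -1], grip_force=20)

```text
time: 0.93
position: [0.3425, -0.4191, 0.2222]
tool_rot: [-0.021, -2.212, 2.211]
ft_force: [1.1, 0.1, 0.0]
grip_width: 0.324
```

>>> play_rows(translation=[[-22, 0, -33], [-22, 0, -33], [-22, 0, -33], [-22, 0, -33], [-10, 0, -40], [0, 0, -40], [0, 0, -40], [0, 0, -40], [0, 0, -40], [0, 0, -40]], turn=[[0, 0, 0], [0, 0, 0], [0, 0, 0], [0, 0, 0], [0, 0, 0], [0, 0, 0], [0, 0, 0], [0, 0, 0], [0, 0, 0], [0, 0, 0]], fingers=[-1, -1, -1, -1, -1, -1, -1, -1, -1, -1])

```text
time: 1.77
position: [0.4464, -0.0491, 0.2222]
tool_rot: [-0.021, -2.211, 2.212]
ft_force: [0.4, -0.9, -0.4]
grip_width: 0.001
```

>>> play_rows(translation=[[-3, 0, -40], [-3, 0, -40], [-3, 0, -40], [-3, 0, -40], [-3, 0, -40], [0, 0, -13], [0, 0, 0], [0, 0, 0], [0, 0, 0], [0, 0, 0]], turn=[[0, 0, 0], [0, 0, 0], [0, 0, 0], [0, 0, 0], [0, 0, 0], [0, 0, 0], [0, 0, 0.12], [0, 0, 0.12], [0, 0, 0.12], [0, 0, 0.12]], fingers=[-1, -1, -1, -1, -1, -1, -1, -1, -1, -1])

```text
time: 2.6
position: [0.4645, 0.1564, 0.223]
tool_rot: [0.401, 2.014, -2.052]
ft_force: [-0.3, -1.4, -0.1]
grip_width: 0.005
```

```bash
python3 - <<'E'
from bench import ctrl
import cv2
from scipy.spatial.transform import Rotation as Ro
s=ctrl.get_state();print(s["time"],s["position"],s["joint_positions"].round(3));print(Ro.from_rotvec(s["tool_rot"]).as_matrix().round(3))
cv2.imwrite("pics/s1.png",ctrl.get_image("scene"))
E
```

```text
2.6 [0.46446022 0.15643473 0.2230416 ] [ 0.137 -0.293 -0.551  2.085  0.017  0.983 -2.023]
[[-0.934  0.356 -0.029]
 [ 0.022 -0.023 -0.999]
 [-0.356 -0.934  0.013]]
```

View pics/s1.png

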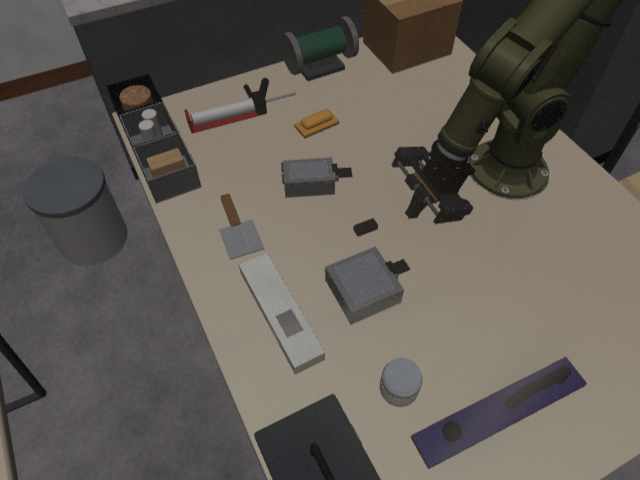

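>>> play_rows(translation=[[0, 0, 0], [0, 0, 0], [4, 12, 0], [4, 12, 0], [4, 12, 0], [4, 12, 0], [4, 12, 0], [4, 12, 0], [0, 0, 0], [0, 0, 0]], turn=[[0, 0, 0], [0, 0, 0], [0, 0, 0], [0, 0, 0], [0, 0, 0], [0, 0, 0], [0, 0, 0], [0, 0, 0], [0, 0, 0], [0, 0, 0]], fingers=[-1, -1, -1, -1, -1, -1, -1, -1, -1, -1])

```text
time: 3.48
position: [0.4696, 0.157, 0.1479]
tool_rot: [0.395, 2.02, -2.052]
ft_force: [0.4, -0.3, 0.1]
grip_width: 0.005
```

```bash
cat > st.py <<'E'
from bench import ctrl
from scipy.spatial.transform import Rotation as Ro
import sys,numpy as np
s=ctrl.get_state();M=Ro.from_rotvec(s["tool_rot"]).as_matrix()
print(round(s["time"],2),s["position"].round(4),s["joint_positions"].round(3),s["ft_force"].round(2));print(M.round(3))
if len(sys.argv)>3:
    d=np.array(list(map(float,sys.argv[1:4])))-s["position"];print("tool mm",(M.T@d*1000).round(1))
E
python3 st.py 0.472 0.166 0.065
```

```text
3.48 [0.4696 0.157  0.1479] [ 0.156 -0.204 -0.604  2.176  0.079  0.82  -2.098] [ 0.45 -0.34  0.09]
[[-0.936  0.351 -0.027]
 [ 0.022 -0.02  -1.   ]
 [-0.351 -0.936  0.011]]
tool mm [ 27.1  78.3 -10. ]
```

>>> play_rows(translation=[[3, 10, -2], [4, 10, -2], [4, 10, -2], [4, 10, -2], [4, 10, -2], [4, 10, 0], [2, 9, 0], [2, 9, 0], [0, 0, 0], [0, 0, 0]], turn=[[0, 0, 0], [0, 0, 0], [0, 0, 0], [0, 0, 0], [0, 0, 0], [0, 0, 0], [0, 0, 0], [0, 0, 0], [0, 0, 0], [0, 0, 0]], fingers=[-1, -1, -1, -1, -1, -1, -1, -1, -1, -1])

```text
time: 4.32
position: [0.4712, 0.1674, 0.0651]
tool_rot: [0.392, 2.019, -2.05]
ft_force: [0.8, -0.0, 0.3]
grip_width: 0.005
```

```bash
python3 st.py 0.472 0.166 0.05; python3 - <<'E'
from bench import ctrl
import cv2
for n,(x0,y0,x1,y1) in {"top":(210,210,340,320),"scene":(310,180,470,330)}.items():
    im=ctrl.get_image(n)[y0:y1,x0:x1]
    cv2.imwrite(f"pics/{n}2.png",cv2.resize(cv2.convertScaleAbs(im,alpha=1.6,beta=10),None,fx=4,fy=4,interpolation=cv2.INTER_CUBIC))
w=ctrl.get_image("wrist");cv2.imwrite("pics/w2.png",w)
E
```

```text
4.32 [0.4712 0.1674 0.0651] [ 0.168 -0.05  -0.687  2.251  0.271  0.642 -2.31 ] [ 0.76 -0.    0.32]
[[-0.936  0.352 -0.024]
 [ 0.019 -0.018 -1.   ]
 [-0.352 -0.936  0.011]]
tool mm [ 4.5 14.4  1.2]
```

View pics/top2.png

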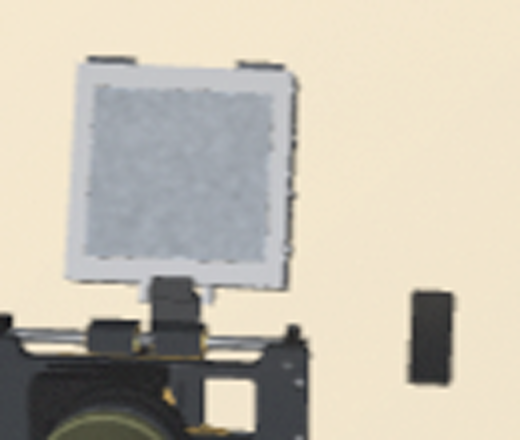

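View pics/scene2.png

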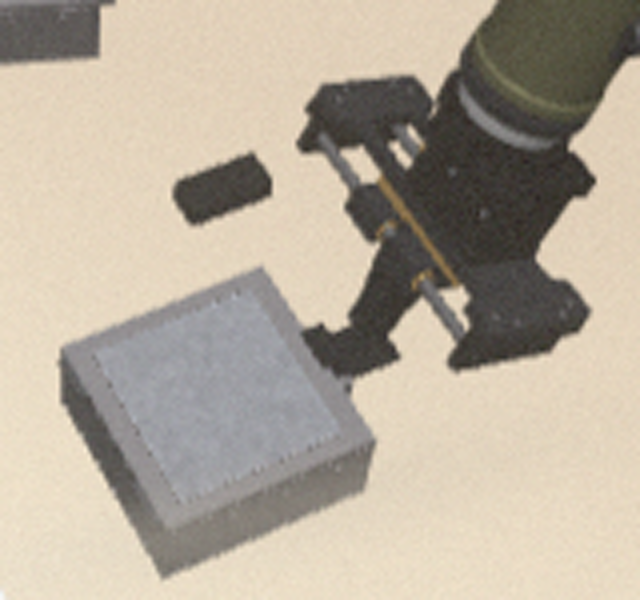

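View pics/w2.png

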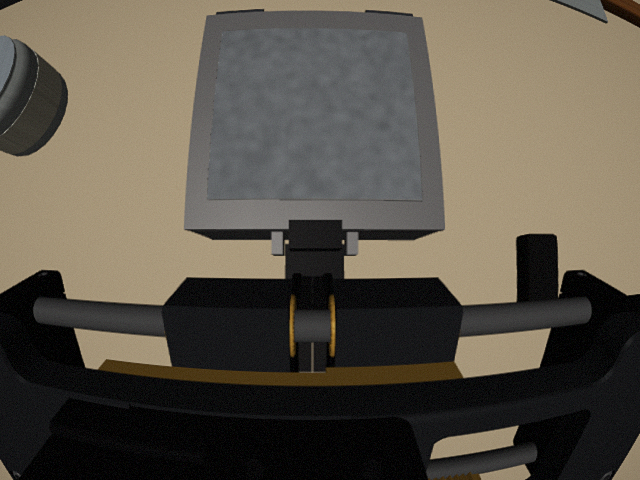

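>>> play_rows(translation=[[1.6, 4.2, 0.5], [1.6, 4.2, 0.5], [1.6, 4.2, 0], [1.6, 4.2, 0], [0.7, 1.9, 0], [0.7, 1.9, 0], [0.7, 1.9, 0], [0.7, 1.9, 0], [0, 0, 0], [0, 0, 0]], turn=[[0, 0, 0], [0, 0, 0], [0, 0, 0], [0, 0, 0], [0, 0, 0], [0, 0, 0], [0, 0, 0], [0, 0, 0], [0, 0, 0], [0, 0, 0]], fingers=[-1, -1, -1, -1, -1, -1, -1, -1, -1, -1])

```text
time: 5.3
position: [0.4717, 0.166, 0.0398]
tool_rot: [0.394, 2.018, -2.049]
ft_force: [-1.6, -0.8, 2.9]
grip_width: 0.008
```

```bash
python3 st.py 0.471 0.166 0.0365; python3 - <<'E'
from bench import ctrl
import cv2
cv2.imwrite("pics/w3.png",ctrl.get_image("wrist"))
E
```

```text
5.3 [0.4717 0.166  0.0398] [ 0.166  0.004 -0.695  2.273  0.362  0.59  -2.396] [-1.57 -0.79  2.88]
[[-0.935  0.353 -0.025]
 [ 0.019 -0.019 -1.   ]
 [-0.353 -0.935  0.011]]
tool mm [ 1.8  2.8 -0. ]
```

View pics/w3.png

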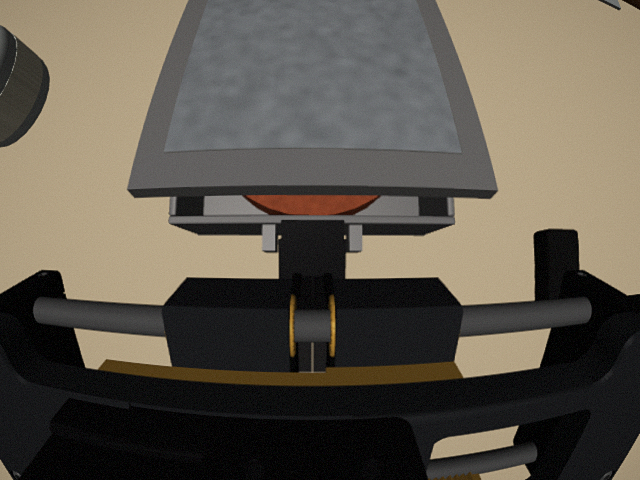

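The wrist view shows the lid's front edge up at row ~190, with the disc visible beneath it, so the lid has sprung open. Next I'll back off and tilt the tool further.

>>> play_rows(translation=[[0, -8, 0], [0, -12, 0], [0, -15, 0], [0, -15, 0], [0, 0, 0], [0, 0, 0], [0, 0, 0], [0, 0, 0], [0, 0, 0], [0, 0, 0]], turn=[[0, 0, 0], [0, 0, 0], [0, 0, 0], [0, 0, 0], [0, 0, 0.09], [0, 0, 0.09], [0, 0, 0.09], [0, 0, 0.09], [0, 0, 0], [0, 0, 0]], fingers=[-1, -1, -1, -1, -1, -1, -1, -1, -1, -1])

```text
time: 6.18
position: [0.4739, 0.1684, 0.0913]
tool_rot: [0.673, 1.812, -1.848]
ft_force: [-0.2, -0.5, 0.2]
grip_width: 0.004
```

```bash
python3 st.py 0.51 0.166 0.07; python3 - <<'E'
from bench import ctrl
import cv2
cv2.imwrite("pics/w4.png",ctrl.get_image("wrist"))
im=ctrl.get_image("scene")[180:330,310:470]
cv2.imwrite("pics/s4.png",cv2.resize(cv2.convertScaleAbs(im,alpha=1.6,beta=10),None,fx=4,fy=4,interpolation=cv2.INTER_CUBIC))
E
```

```text
6.18 [0.4739 0.1684 0.0913] [ 0.366 -0.301 -0.983  2.448  0.513  0.361 -2.692] [-0.25 -0.49  0.22]
[[-0.773  0.634 -0.024]
 [ 0.011 -0.024 -1.   ]
 [-0.634 -0.773  0.011]]
tool mm [-14.4  39.4   1.3]
```

View pics/s4.png

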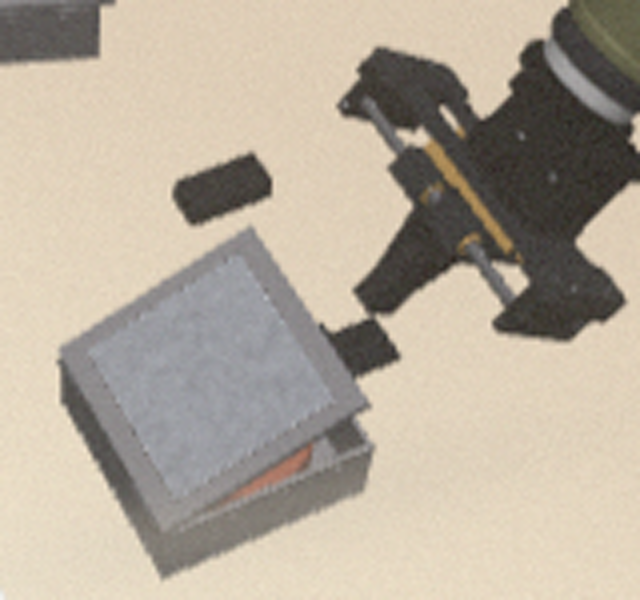

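View pics/w4.png

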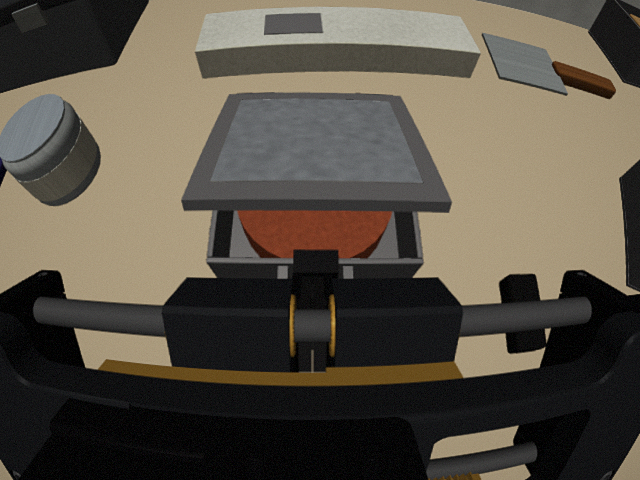

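The scene view shows the lid resting partly open and the tab back up. The finger's tilt of about 39° is enough. I'll work out the lid-push arc next.

```bash
python3 st.py 0.520 0.166 0.0757; python3 - <<'E'
import numpy as np
t=.687;a=np.array([np.sin(t),-np.cos(t)]);p=np.array([np.cos(t),np.sin(t)]);h=np.array([639.5,52])
prev=None
for d in list(range(21,111,6)):
    q=np.radians(d);u=np.array([-np.cos(q),np.sin(q)])
    T=h+136*u+25*a-9.5*p if d<50.6 else h+111*u-9.5*p
    if prev is not None: D=T-prev;print(d,T.round(1),"tool x,y",np.round([-D@p,D@a],1))
    else: print(d,T.round(1))
    prev=T
E
```

```text
6.28 [0.4738 0.1688 0.0915] [ 0.362 -0.301 -0.979  2.448  0.512  0.361 -2.692] [ 0.58 -0.18 -0.41]
[[-0.773  0.634 -0.023]
 [ 0.011 -0.023 -1.   ]
 [-0.635 -0.773  0.01 ]]
tool mm [-25.7  41.6   1.6]
21 [521.   75.4]
27 [526.8  88.4] tool x,y [-12.7  -6.4]
33 [534.  100.7] tool x,y [-13.3  -5. ]
39 [542.3 112.2] tool x,y [-13.8  -3.6]
45 [551.8 122.8] tool x,y [-14.1  -2.1]
51 [562.3 132.2] tool x,y [-14.1  -0.7]
57 [571.7 139.1] tool x,y [-11.6   0.7]
63 [581.8 144.9] tool x,y [-11.5   1.9]
69 [592.4 149.6] tool x,y [-11.2   3.1]
75 [603.4 153.2] tool x,y [-10.8   4.2]
81 [614.8 155.6] tool x,y [-10.3   5.3]
87 [626.3 156.8] tool x,y [-9.7  6.4]
93 [638.  156.8] tool x,y [-9.   7.4]
99 [649.5 155.6] tool x,y [-8.2  8.3]
105 [660.9 153.2] tool x,y [-7.3  9.1]
```

>>> play_rows(translation=[[-2, 8, 0], [-2, 8, 0], [-2, 8, 0], [-2, 8, 0], [-2, 8, 0], [-3, 0, 0], [-3, 0, 0], [-3, 0, 0], [0, 0, 0], [0, 0, 0]], turn=[[0, 0, 0], [0, 0, 0], [0, 0, 0], [0, 0, 0], [0, 0, 0], [0, 0, 0], [0, 0, 0], [0, 0, 0], [0, 0, 0], [0, 0, 0]], fingers=[-1, -1, -1, -1, -1, -1, -1, -1, -1, -1])

```text
time: 7.12
position: [0.513, 0.1689, 0.0745]
tool_rot: [0.667, 1.812, -1.843]
ft_force: [-0.4, -0.8, -0.6]
grip_width: 0.007
```

```bash
python3 st.py 0.521 0.166 0.0755; python3 - <<'E'
from bench import ctrl
import cv2
cv2.imwrite("pics/w5.png",ctrl.get_image("wrist"))
E
```

```text
7.12 [0.513  0.1689 0.0745] [ 0.84  -0.251 -1.37   2.391  0.553  0.262 -2.678] [-0.42 -0.83 -0.59]
[[-0.772  0.635 -0.017]
 [ 0.006 -0.019 -1.   ]
 [-0.635 -0.772  0.011]]
tool mm [-6.8  4.3  2.8]
```

View pics/w5.png

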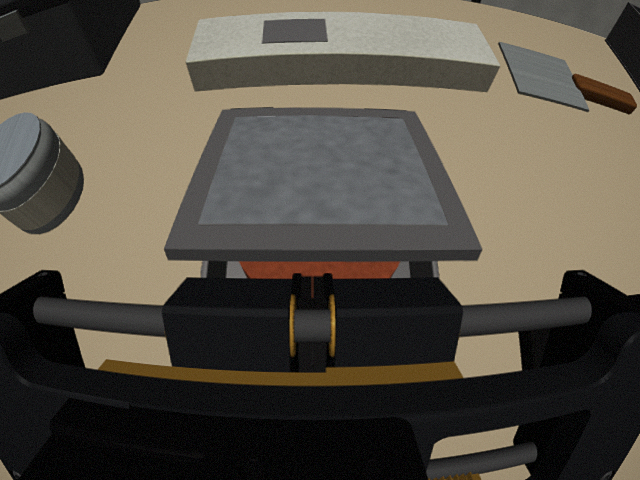

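Joints 3 and 7 are against their limits with this wrist flip, so I'll retreat and spin the tool a half turn. That is the same finger shape with joint 7 in mid-range.

>>> play_rows(translation=[[0, -11, 0], [0, -12, 0], [0, -12, 0], [0, -10, 0], [-6, -14, 0], [-6, -14, 0], [-5, -14, 0], [-4, -14, 0], [-5, -14, 0], [-5, -14, 0]], turn=[[0, 0, 0], [0, 0, 0], [0, 0, 0], [0, 0, 0], [0, 0, -0.09], [0, 0, -0.09], [0, 0, -0.09], [0, 0, -0.09], [0, 0, 0], [0, 0, 0]], fingers=[-1, -1, -1, -1, -1, -1, -1, -1, -1, -1])

```text
time: 8.0
position: [0.4741, 0.1708, 0.1972]
tool_rot: [0.365, 2.031, -2.06]
ft_force: [-0.9, -0.2, -0.1]
grip_width: 0.007
```

```bash
python3 st.py
```

```text
8.0 [0.4741 0.1708 0.1972] [ 0.041 -0.207 -0.503  2.078  0.08   0.952 -2.093] [-0.93 -0.22 -0.05]
[[-0.944  0.331 -0.019]
 [ 0.014 -0.016 -1.   ]
 [-0.331 -0.944  0.011]]
```

>>> play_rows(translation=[[0, 0, 0], [0, 0, 0], [0, 0, 0], [0, 0, 0], [0, 0, 0], [0, 0, 0], [0, 0, 0], [0, 0, 0], [0, 0, 0], [0, 0, 0]], turn=[[0, -0.12, 0], [0, -0.12, 0], [0, -0.12, 0], [0, -0.12, 0], [0, -0.12, 0], [0, -0.12, 0], [0, -0.12, 0], [0, -0.12, 0], [0, -0.12, 0], [0, -0.12, 0]], fingers=[-1, -1, -1, -1, -1, -1, -1, -1, -1, -1])

```text
time: 8.83
position: [0.473, 0.1704, 0.1958]
tool_rot: [-0.72, 1.231, -1.58]
ft_force: [-0.1, -0.2, 0.1]
grip_width: 0.003
```

>>> play_rows(translation=[[0, 0, 0], [0, 0, 0], [0, 0, 0], [0, 0, 0], [0, 0, 0], [0, 0, 0], [0, 0, 0], [0, 0, 0], [0, 0, 0], [0, 0, 0]], turn=[[0, -0.12, 0], [0, -0.12, 0], [0, -0.12, 0], [0, -0.12, 0], [0, -0.12, 0], [0, -0.12, 0], [0, -0.12, 0], [0, -0.12, 0], [0, -0.12, 0], [0, -0.12, 0]], fingers=[-1, -1, -1, -1, -1, -1, -1, -1, -1, -1])

```text
time: 9.67
position: [0.473, 0.1704, 0.1958]
tool_rot: [-1.368, 0.321, -0.826]
ft_force: [1.3, -0.2, 0.1]
grip_width: 0.006
```

>>> play_rows(translation=[[0, 0, 0], [0, 0, 0], [0, 0, 0], [0, 0, 0], [0, 0, 0], [0, 0, 0], [0, 0, 0], [0, 0, 0], [0, 0, 0], [0, 0, 0]], turn=[[0, -0.12, 0], [0, -0.12, 0], [0, -0.12, 0], [0, -0.12, 0], [0, -0.12, 0], [0, -0.12, 0], [0, 0, 0], [0, 0, 0], [0, 0, 0], [0, 0, 0]], fingers=[-1, -1, -1, -1, -1, -1, -1, -1, -1, -1])

```text
time: 10.5
position: [0.4735, 0.1703, 0.1962]
tool_rot: [-1.565, -0.235, -0.297]
ft_force: [-0.3, 0.2, -0.0]
grip_width: 0.008
```

```bash
python3 st.py 0.47 0.166 0.12
```

```text
10.5 [0.4735 0.1703 0.1962] [-0.339 -0.198 -0.173  2.092  0.177  0.963  0.937] [-0.25  0.23 -0.05]
[[ 0.942  0.332  0.041]
 [-0.037 -0.018  0.999]
 [ 0.332 -0.943 -0.004]]
tool mm [-28.4  70.8  -4.1]
```

>>> play_rows(translation=[[-5, 15, -1], [-5, 15, -1], [-6, 15, -1], [-7, 14, -1], [-8, 14, 0], [-9, 13, 0], [0, 0, 0], [0, 0, 0], [0, 0, 0], [0, 0, 0]], turn=[[0, 0, 0], [0, 0, 0], [0, 0, -0.09], [0, 0, -0.09], [0, 0, -0.09], [0, 0, -0.09], [0, 0, 0], [0, 0, 0], [0, 0, 0], [0, 0, 0]], fingers=[-1, -1, -1, -1, -1, -1, -1, -1, -1, -1])

```text
time: 11.33
position: [0.4769, 0.1646, 0.1128]
tool_rot: [-1.528, -0.484, -0.554]
ft_force: [-0.6, -0.3, 0.3]
grip_width: 0.005
```

```bash
python3 st.py 0.521 0.166 0.0755
```

```text
11.33 [0.4769 0.1646 0.1128] [-0.133 -0.246 -0.514  2.418  0.644  0.509  0.358] [-0.57 -0.33  0.35]
[[ 0.789  0.613  0.048]
 [-0.035 -0.033  0.999]
 [ 0.614 -0.789 -0.005]]
tool mm [11.9 56.4  3.7]
```

>>> play_rows(translation=[[0, 9, 0], [0, 9, 0], [0, 10, 1], [0, 10, 1], [0, 9, 1], [0, 9, 0], [3, 0, 0], [3, 0, 0], [0, 0, 0], [0, 0, 0]], turn=[[0, 0, 0], [0, 0, 0], [0, 0, 0], [0, 0, 0], [0, 0, 0], [0, 0, 0], [0, 0, 0], [0, 0, 0], [0, 0, 0], [0, 0, 0]], fingers=[-1, -1, -1, -1, -1, -1, -1, -1, -1, -1])

```text
time: 12.17
position: [0.5151, 0.1658, 0.071]
tool_rot: [-1.529, -0.486, -0.552]
ft_force: [1.1, -0.7, 1.7]
grip_width: 0.005
```

```bash
python3 st.py 0.521 0.166 0.0755; python3 - <<'E'
from bench import ctrl
import cv2
cv2.imwrite("pics/w6.png",ctrl.get_image("wrist"))
im=ctrl.get_image("scene")[180:330,310:470]
cv2.imwrite("pics/s6.png",cv2.resize(cv2.convertScaleAbs(im,alpha=1.6,beta=10),None,fx=4,fy=4,interpolation=cv2.INTER_CUBIC))
E
```

```text
12.17 [0.5151 0.1658 0.071 ] [-0.03  -0.059 -0.583  2.384  0.966  0.444  0.09 ] [ 1.07 -0.69  1.68]
[[ 0.789  0.613  0.046]
 [-0.032 -0.033  0.999]
 [ 0.614 -0.789 -0.007]]
tool mm [7.4 0.1 0.4]
```

View pics/s6.png

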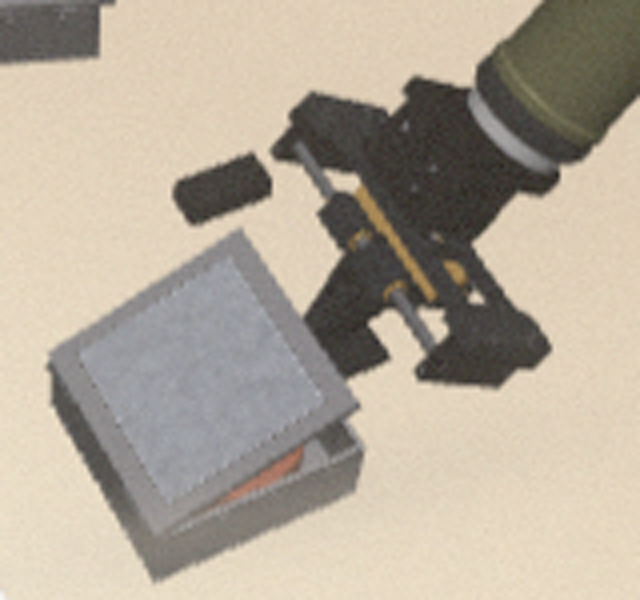

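The scene view shows the finger under the lid edge. The case has nudged back about 5 mm, well within tolerance. I'll lift along the arc.

>>> play_rows(translation=[[5, -1, 0], [6, 1, 0], [6.3, -3.2, 0], [6.3, -3.2, 0], [6.6, -2.5, 0], [6.6, -2.5, 0], [6.9, -1.8, 0], [6.9, -1.8, 0], [7, -1, 0], [7, -1, 0]], turn=[[0, 0, 0], [0, 0, 0], [0, 0, 0], [0, 0, 0], [0, 0, 0], [0, 0, 0], [0, 0, 0], [0, 0, 0], [0, 0, 0], [0, 0, 0]], fingers=[-1, -1, -1, -1, -1, -1, -1, -1, -1, -1])

```text
time: 13.1
position: [0.5546, 0.1639, 0.123]
tool_rot: [-1.531, -0.485, -0.549]
ft_force: [0.3, -0.1, -0.2]
grip_width: 0.004
```

```bash
python3 st.py 0.557 0.166 0.1228; python3 - <<'E'
from bench import ctrl
import cv2
im=ctrl.get_image("scene")[180:330,310:470]
cv2.imwrite("pics/s7.png",cv2.resize(cv2.convertScaleAbs(im,alpha=1.6,beta=10),None,fx=4,fy=4,interpolation=cv2.INTER_CUBIC))
E
```

```text
13.1 [0.5546 0.1639 0.123 ] [-0.022 -0.084 -0.519  2.273  0.723  0.488  0.407] [ 0.31 -0.14 -0.24]
[[ 0.79   0.611  0.045]
 [-0.031 -0.034  0.999]
 [ 0.612 -0.791 -0.008]]
tool mm [1.7 1.5 2.3]
```

View pics/s7.png

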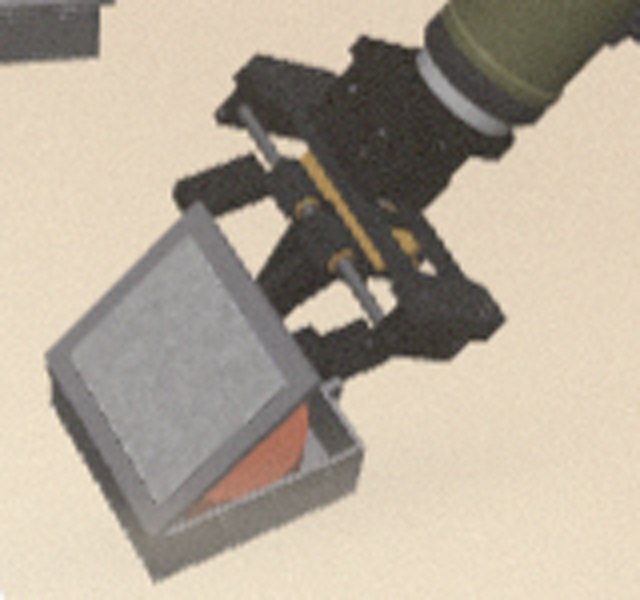

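The lid is rising to about 45° and the case is staying put. Continuing.

>>> play_rows(translation=[[8, 0, 0], [8, 0, 0], [6, 0.5, 0], [6, 0.5, 0], [6, 1, 0], [6, 1, 0], [6, 1.5, 0], [6, 1.5, 0], [5.5, 2, 0], [5.5, 2, 0]], turn=[[0, 0, 0], [0, 0, 0], [0, 0, 0], [0, 0, 0], [0, 0, 0], [0, 0, 0], [0, 0, 0], [0, 0, 0], [0, 0, 0], [0, 0, 0]], fingers=[-1, -1, -1, -1, -1, -1, -1, -1, -1, -1])

```text
time: 13.98
position: [0.6111, 0.1618, 0.154]
tool_rot: [-1.53, -0.486, -0.55]
ft_force: [-0.0, -0.8, -0.5]
grip_width: 0.013
```

>>> play_rows(translation=[[5.2, 2.6, 0], [5.2, 2.6, 0], [5, 3.2, 0], [5, 3.2, 0], [4.5, 3.7, 0], [4.5, 3.7, 0], [4.5, 3.7, 0], [4.2, 4, 0], [0, 0, 0], [0, 0, 0]], turn=[[0, 0, 0], [0, 0, 0], [0, 0, 0], [0, 0, 0], [0, 0, 0], [0, 0, 0], [0, 0, 0], [0, 0, 0], [0, 0, 0], [0, 0, 0]], fingers=[-1, -1, -1, -1, -1, -1, -1, -1, -1, -1])

```text
time: 14.82
position: [0.6571, 0.1597, 0.1558]
tool_rot: [-1.53, -0.485, -0.55]
ft_force: [0.2, 1.1, 0.3]
grip_width: 0.009
```

```bash
python3 st.py 0.665 0.166 0.1545; python3 - <<'E'
from bench import ctrl
import cv2
im=ctrl.get_image("scene")[180:330,270:430]
cv2.imwrite("pics/s8.png",cv2.resize(cv2.convertScaleAbs(im,alpha=1.6,beta=10),None,fx=4,fy=4,interpolation=cv2.INTER_CUBIC))
E
```

```text
14.82 [0.6571 0.1597 0.1558] [ 0.007  0.079 -0.457  2.051  0.7    0.525  0.564] [0.22 1.06 0.27]
[[ 0.79   0.612  0.045]
 [-0.031 -0.034  0.999]
 [ 0.613 -0.79  -0.008]]
tool mm [5.2 5.6 6.7]
```

View pics/s8.png

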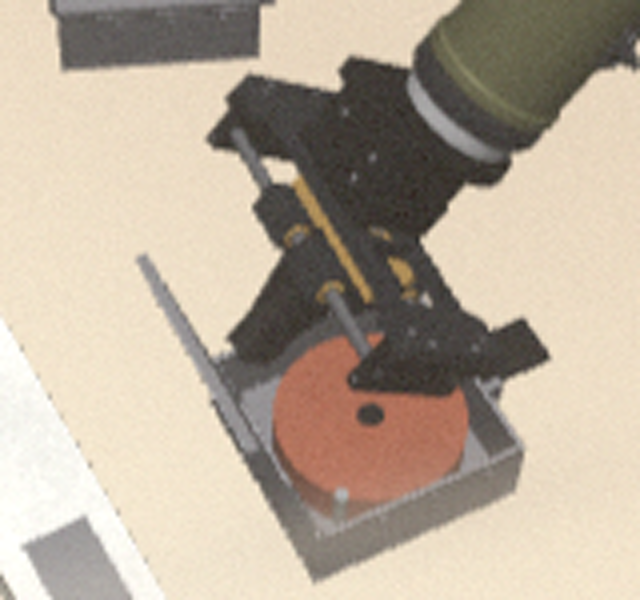

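The lid has fallen back to its stop, clear of the fingertip. I'll retreat up and back.

>>> play_rows(translation=[[0, -15, 0], [0, -25, 0], [0, -30, 0], [0, -30, 0], [0, -30, 0], [0, -30, 0], [0, -20, 0], [0, -10, 0], [0, 0, 0], [0, 0, 0]], turn=[[0, 0, 0], [0, 0, 0], [0, 0, 0], [0, 0, 0], [0, 0, 0], [0, 0, 0], [0, 0, 0], [0, 0, 0], [0, 0, 0], [0, 0, 0]], fingers=[-1, -1, -1, -1, -1, -1, -1, -1, -1, -1])

```text
time: 15.7
position: [0.5431, 0.1689, 0.3033]
tool_rot: [-1.528, -0.49, -0.547]
ft_force: [0.1, 0.4, -0.5]
grip_width: 0.012
```

```bash
python3 st.py; python3 - <<'E'
from bench import ctrl
import cv2
cv2.imwrite("pics/s9.png",ctrl.get_image("scene"))
cv2.imwrite("pics/t9.png",ctrl.get_image("top"))
E
```

```text
15.7 [0.5431 0.1689 0.3033] [-0.241 -0.301 -0.281  2.064  0.358  0.832  0.83 ] [ 0.15  0.4  -0.5 ]
[[ 0.789  0.613  0.04 ]
 [-0.027 -0.03   0.999]
 [ 0.614 -0.79  -0.007]]
```

View pics/s9.png

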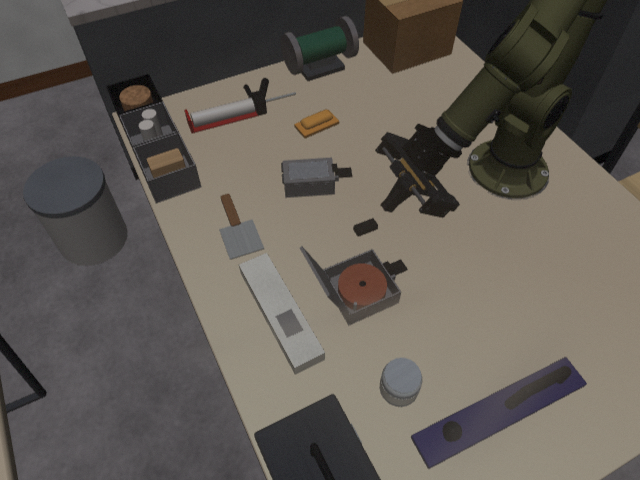

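View pics/t9.png

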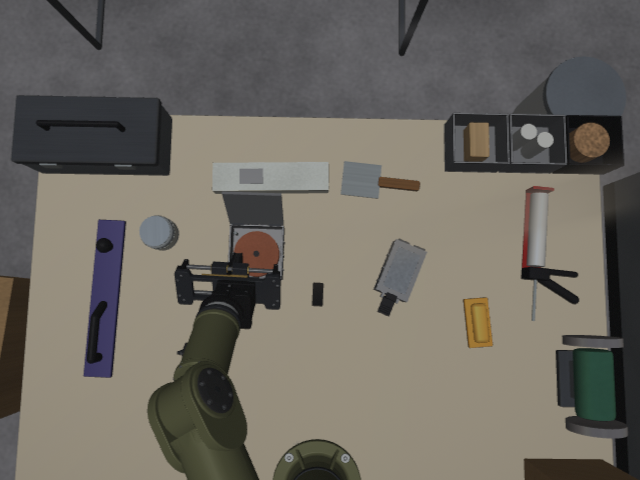

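The lid is leaning back, the tab is out and the narrow case is shut, with the bystanders in place. One numeric check of the lid angle and the case shift, then I hand in.

```bash
python3 - <<'E'
from bench import ctrl
from h import *
T=ctrl.camera_info("top");S=ctrl.camera_info("scene")
h=np.array([.643,.052])
for th in(1.57,1.8,1.95):
    e=[h[0]-.136*np.cos(th),h[1]+.136*np.sin(th)]
    print(th,[proj(c,[e[0],y,e[1]]).round(1).tolist() for c in(T,S) for y in(.095,.231)])
print(ray(S,(359,321),0),"bottom corner now approx"); 
import cv2
im=np.hstack([cv2.imread(f"pics/s{0 if 0 else 9}.png")[230:330,290:420],cv2.imread("pics/scene0.png")[230:330,290:420]])
cv2.imwrite("pics/cmp.png",cv2.resize(cv2.convertScaleAbs(im,alpha=1.6,beta=10),None,fx=3,fy=4,interpolation=cv2.INTER_CUBIC))
E
```

```text
1.57 [[279.4, 216.6], [219.1, 215.6], [324.1, 234.3], [354.6, 281.9]]
1.8 [[279.9, 203.4], [219.9, 202.3], [311.3, 240.5], [341.2, 288.7]]
1.95 [[280.2, 195.5], [220.7, 194.4], [303.3, 245.5], [332.7, 294.0]]
[0.62087963 0.23160639 0.        ] bottom corner now approx
```

View pics/cmp.png

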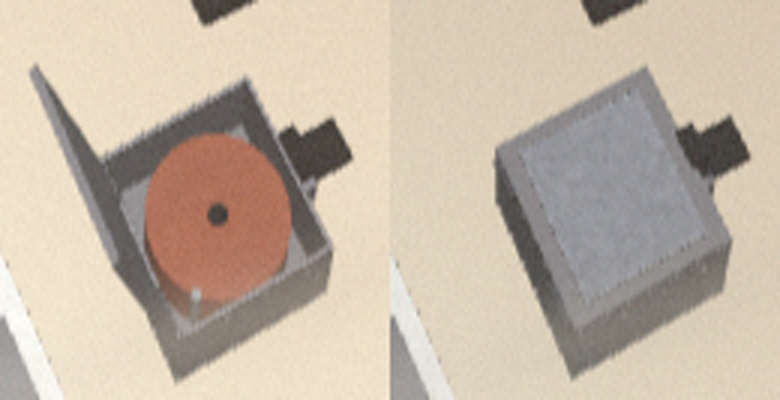

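```bash
python3 -c "
from bench import ctrl
print(ctrl.close_job())"
```

```text
the job is handed in; nothing more can be done
None
```

The wide case is open with its lid resting at the back stop, and the job was handed in at about 16 s of robot time. I pressed the tab with the closed fingertips, backed off while the lid sprang up by itself, then swung the lid past upright and retreated.

**Last checks:**
- **Lid:** the scene image put its edge corner at about (302,247). The prediction is (303,245) for 1.95 rad and (311,240) for 1.8 rad, so it is at its stop.
- **Tab:** it looks sprung back, the same as at the start.
- **Case:** it stands flat, about 4–5 mm from where it began; the limit is 40 mm. The fingertip or finger probably nudged it while going in under the lid.
- **Everything else:** the narrow case is shut, and I saw no bystander that had moved. The arm hangs clear of everything.

**What went wrong:** my first try at getting under the lid brought several joints right up to their limits, with joint 7 reading -2.692 against a listed -2.69. I backed out, spun the tool half a turn and used the same approach with joint 7 in mid-range. The robot reported no fault.

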